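# Feed a block past a sprung flap into a drilling jig

## Robot

A 6-joint arm with a two-finger parallel gripper is mounted at the origin on a cart in front of the work surface, level with it; the furniture and walls round the work are solid. World frame = base frame: x ahead of the robot, y to its left, z up, the work surface at z = 0. Lengths are in m, angles in rad, forces in N, time in s.
With the tool pointing down it reaches from about 0.275 to 0.75 m from the base axis. Payload 10.2 kg.
Tool frame: the origin (TCP) lies on the centre line of the jaws, within the pads' length; the fingertips stand 19 mm ahead of it and the grasp point (between the pads) is the TCP (manip.nose_length is the distance from the TCP to the fingertips, in m); z points along the fingers, y is the line along which they close (so a half turn about z gives the same grasp; the last joint's range is limited). The gripper opens to 85 mm and grips with 20 to 120 N. Pads are 22 mm wide; open, the fingers measure 114 mm over their backs; the gripper's body (76 mm by 85 mm) begins 54 mm behind the grasp point. The pads swing forward as they close: fully open they stand 13 mm farther back than shut.
Start: joints at [1.123, 0.313, 1.498, -0, 1.331, -0.223], TCP at [0.117, 0.512, 0.25] pointing down, gripper open.
Joint ranges: [-2.94, 2.94], [-0.97, 2.17], [0.19, 2.56], [-1.23, 4.37], [0.02, 3.11], [-2.88, 2.88]. Speed limits (rad/s): [2.39, 2.39, 3.01, 3.14, 3.14, 3.14].

## Interface

Orientations are given as a rotation vector (axis times angle).
In Python, from workcell import manip gives the robot as it stands.
- The arm moves only by the tool play_rows, never from a script. Its arguments are lists of equal length, an entry for each row: "jaw": the closure, from -1 (fully open) to 1 (shut); "dp": the shift along the tool's x, y, z in cm, a list of three; "twist": the turn about the tool's z in degrees. In form: {"jaw": [jaw, ...], "dp": [[tx, ty, tz], ...], "twist": [twist, ...]}. A call has 1 to 10 rows; each row shifts and turns the commanded pose from where the row before left it, along the tool's axes as they then stand; what a row does not reach is not made up. A row lasts 1/10 s, in which the tool goes at most 50 mm and 8.59 degrees, less where a joint would pass 70% of its speed; a pose out of reach is approached as far as the arm can. A call is refused whole if a number of a shift passes 5 or a number of a turn 8.59, either way. A call with a gripper value outside its range is refused whole. The fingers move at their own pace and stop on an object; the grip force is fixed at half the most. Time passes only in rows, so rows that do not move let the fingers close. It gives the time, the measured TCP pose, the force, the opening and the grip force at its end, in the units of the state.
- manip.observe(): the state, without advancing time (a new reading comes with each control period).
- manip.grab_frame(name): name is "scene" or "top"; returns a dict with "img" (420x560x3 uint8, red, green, blue), "depth" (420x560 float32, m along the optical axis (not along the pixel's ray), 0 where there is no reading), "intrinsics" (3x3 intrinsics, pixels), "R" (3x3) and "t" (3): a world point X has camera coordinates R X + t. Camera axes: x right, y down, z forward; pixel columns grow to the right and rows downward; lengths in m; the calibration is good to about 2 mm. A picture is of the moment at which its call begins.
- manip.job_done(): hands the job in; it is judged then, once.
The state is a dict: "t": time; "joint_positions": joint angles; "dq": joint speeds; "joint_torque": joint torques, N m; "tool_pos": TCP position; "eef_rot": TCP orientation; "wrist_force": force on the tool from outside, world axes, zero at the start; "wrist_torque": the same for the moment, N m; "gripper_width": finger opening in m; "grasp_force": force on a finger pad.
Only numpy, scipy, OpenCV 4.12 (cv2) and the standard library are available. Lean on these libraries where they do the work, as an engineer would, in place of code of your own. Each camera call takes 0.05 s, during which the arm holds its last target. There are 200 camera calls.

## Task

Load the steel block into the drilling jig: with one finger push the self-closing flap aside and hold it open, and while you hold it, push the block with the other finger along its channel, past the flap and up against the end stop. Only push the block, never lift or tip it, and leave the bar, the tape roll and the bottle where they are. Then take the fingers away so that the flap swings shut behind the block.

Things in the scene. Friction and masses are not known exactly. Their poses are not given: they have to be found in the camera images.
- jig: Grey bed on two feet, fixed to the bench, top 228 mm above it. Origin: at bench height under point gate. x runs along the channel in the feeding direction, y to its left, z up. Bed: x -234 to +194, y -41 to +77 mm. Two rails 4 mm high guide the block: inner faces y = -17.5 and +17.5, outer -23.5 and +23.5 mm, x -222 to +104 mm. Travel with fingertips 11 to 20 mm above the bed.
- gate (a point): Point on the bed's top (228 mm above the bench), on the channel's centre line, that the shut flap's toe bars (jig x = 0).
- stop_face (a point): Foot of the end stop's face on the bed's top, on the channel's centre line (jig x = +104 mm). The stop is a dark steel bar across the channel, jig x +104 to +120 mm, y -23.5 to +23.5 mm, 24 mm above the bed.
- flap (a joint): Angle of the self-closing flap (rad): 0 shut, 0.75 fully open. It opens when its arm is pushed to the left (+y of the jig) from the channel side; the toe is clear of the block from about 0.12. Spring: 0.15 N m shut to 0.34 N m open, i.e. about 1 to 5 N at the finger. The block cannot open it: pressed against the toe it jams it shut.
- hinge_pin (a point): On the flap's upright hinge pin, 24 mm above the bed, jig x = +166, y = +36 mm. The pin's top, the highest point of the jig, is 44 mm above the bed. The flap is a leaf of 4 mm steel sheet, 1.5 to 40 mm above the bed: shut, its straight arm runs from here back along the channel's left side to jig x = -45 mm, inner face at y = +30 mm.
- toe_tip (a point): Tip, on the top edge, of the flap's toe; moves with the flap. The toe is a low crosspiece, 8 mm thick, only 1.5 to 8 mm above the bed; shut, it reaches at jig x = 0 from the arm to y = +2 mm and so bars the block. Fingertips 11 mm above the bed pass over it.
- flare_end (a point): Round end (8 mm thick) of the flap's arm, half way up; moves with the flap. Shut it is at jig x = -105, y = +68 mm: from x = -45 mm back to here the arm flares to the left. A finger lowered upstream of the flare, moving along +x at about y = +44 mm, runs onto its inner side, swings the arm aside, can slide on along the arm over the toe, and so holds it open.
- block: Grey steel block with drilled holes, 84 mm long, 32 mm wide, 25 mm high, about 0.46 kg. It lies in the channel before the flap, its length along the channel. Origin: centre of its underside; its own y axis is its length (either way round), z up.
- bar: Bystander: thin grey steel bar with holes, 24 x 110 x 14 mm, lying on the bench near the jig. Origin: centre of its underside.
- tape: Bystander: roll of black tape lying flat, 66 mm across, 18 mm high. Origin: centre of its underside.
- bottle: Bystander: white squeeze bottle standing up, 58 mm across, 180 mm high. Origin: centre of its underside.
- ledge_corner (a point): Far left top corner of the fixed wooden ledge that stands between robot and jig, 422 mm above the bench; the ledge reaches from here 190 mm toward the robot and 377 mm to the right. Keep the arm above or left of it on the way: turn with the tool raised to about 400 mm, left of the ledge, then come down over the jig.
Things that resemble listed ones, but are neither listed nor needed, are in the scene too. Leave any purple look-alike of the block alone.

How it is judged:
By the outcome, as a careful person would: the job done as asked, in the order asked, and still so for the second after the job is handed in, with the robot touching nothing.
It also fails if it takes over 38 s, if anything falls off the work surface, if the arm or the gripper's body presses on something with over 40 N, if the wrist force passes 120 N, or if a joint passes its speed limit or range.

## Working session

There is one attempt and no reset: what is moved stays moved. The work goes in short steps, Python scripts to look and compute and a tool call to move; the robot and the scene stay as the last step left them, time stands still between calls to the robot, and variables do not carry over. Pictures are saved under pics/ and viewed, at most 10 in all, crops included, and the job is handed in when it is done.

Besides the shell and the picture viewer there is one more tool, called after "Emit:" by a JSON object that holds its "fn" and its "kwargs", one argument or row to a line. play_rows: Moves the arm, as the interface text tells. Its arguments: {"type":"object","properties":{"jaw":{"type":"array","items":{"type":"number"}},"dp":{"type":"array","items":{"type":"array","items":{"type":"number"}}},"twist":{"type":"array","items":{"type":"number"}}},"required":["jaw","dp","twist"]}

```bash
mkdir -p pics; ls; python3 - <<'E'
from workcell import manip
import cv2,numpy as np
for n in("scene","top"):
    f=manip.grab_frame(n); np.savez(n+"0.npz",**f); cv2.imwrite(f"pics/{n}0.png",f["img"][:,:,::-1])
    print(n,f["intrinsics"].tolist(),np.round(f["R"],3).tolist(),f["t"], -f["R"].T@f["t"])
print(manip.observe(),manip.nose_length)
E
```

```text
pics
scene [[475.56842298217583, 0.0, 275.1605655502869], [0.0, 475.56842298217583, 210.70700097018047], [0.0, 0.0, 1.0]] [[0.779, -0.627, 0.018], [-0.466, -0.598, -0.653], [0.42, 0.5, -0.757]] [-0.31153181  0.57042283  1.13692451] [ 0.03069474 -0.42288478  1.23905525]
top [[420.59253110962504, 0.0, 274.3847241436495], [0.0, 420.59253110962504, 206.71424659794056], [0.0, 0.0, 1.0]] [[-0.012, -1.0, -0.005], [-0.997, 0.013, -0.07], [0.07, 0.004, -0.998]] [0.24895833 0.57225401 1.43068912] [0.47408123 0.23579066 1.46832422]
{'t': 0.1, 'joint_positions': array([ 1.12259256e+00,  3.13389243e-01,  1.49835306e+00,  3.17562116e-05,
        1.33101077e+00, -2.23391565e-01]), 'dq': array([-7.23304932e-05, -7.91240748e-04, -2.73671250e-03, -1.82925360e-04,
       -1.75626213e-04,  1.01175399e-03]), 'joint_torque': array([ 2.36084052e-03, -4.12894428e+01, -2.60144860e+01, -1.45451913e-04,
        2.94832047e-03, -2.50543927e-06]), 'tool_pos': array([0.11694322, 0.511598  , 0.24979778]), 'eef_rot': array([-3.52356590e-01, -3.12135563e+00,  1.70478654e-03]), 'wrist_force': array([ 0.15367426, -0.03036435, -1.06383431]), 'wrist_torque': array([ 0.01725321,  0.0606904 , -0.01613484]), 'grasp_force': 0.0, 'gripper_width': 0.08542969623032287} 0.019
```

View pics/scene0.png

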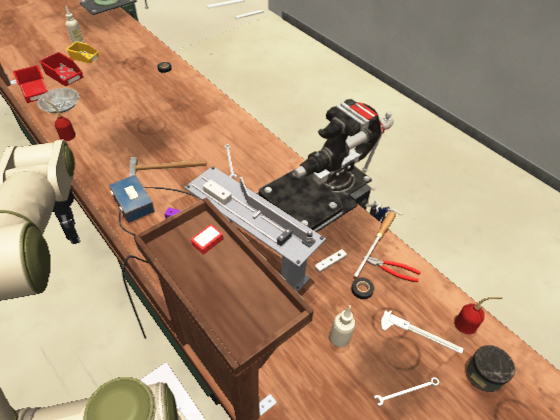

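View pics/top0.png

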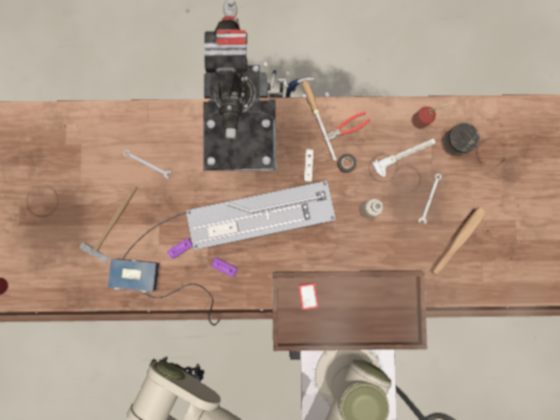

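The scene view shows the jig at (255,215), with the feed direction running from the block (215,190) to the stop (283,237). In the top view the bed's corners are near (187,212), (327,183), (335,217) and (195,247), the block is at (222,229) and the stop at (306,211). Next I'll crop in closer.

```bash
cat > h.py <<'E'
import numpy as np,cv2
def load(n): return dict(np.load(n))
def ray(f,uv,z):
    K,R,t=f["intrinsics"],f["R"],f["t"]; c=-R.T@t
    d=np.c_[np.asarray(uv,float).reshape(-1,2),np.ones(np.size(uv)//2)]@np.linalg.inv(K).T@R
    return c+d*((z-c[2])/d[:,2])[:,None]
def proj(f,X):
    p=np.atleast_2d(X)@f["R"].T+f["t"]; q=p@f["intrinsics"].T; return q[:,:2]/q[:,2:]
E
python3 - <<'E'
from h import *
f=load("top0.npz");s=load("scene0.npz")
a=cv2.resize(f["img"][170:260,175:345],None,fx=4.6,fy=4.6,interpolation=cv2.INTER_CUBIC)
b=cv2.resize(s["img"][135:295,175:335],None,fx=3.7,fy=3.7,interpolation=cv2.INTER_CUBIC)
cv2.imwrite("pics/topc.png",a[:,:,::-1]);cv2.imwrite("pics/scenec.png",b[:,:,::-1])
# bed from depth: points with world z about .228
for n,g in(("top",f),("scene",s)):
    K=g["intrinsics"];v,u=np.mgrid[:420,:560];d=g["depth"]
    P=np.stack([(u-K[0,2])/K[0,0]*d,(v-K[1,2])/K[1,1]*d,d],-1)
    W=(P-g["t"])@g["R"]
    m=((abs(W[...,2]-.232)<.012)&(d>0)).astype(np.uint8)
    m=cv2.morphologyEx(m,cv2.MORPH_CLOSE,np.ones((5,5)))
    c=max((c for c in cv2.findContours(m,0,2)[0] if c[:,0,1].mean()<290),key=cv2.contourArea)
    xy=ray(g,c[:,0],.228)[:,:2].astype(np.float32)
    r=cv2.minAreaRect(xy); print(n,cv2.contourArea(c),r,cv2.boxPoints(r).round(4).tolist())
E
```

```text
top 5587.5 ((0.5382868051528931, 0.2826693654060364), (0.11782652884721756, 0.42706239223480225), 11.252851486206055) [[0.43880000710487366, 0.4805999994277954], [0.5221999883651733, 0.0617000013589859], [0.6377000212669373, 0.08470000326633453], [0.5544000267982483, 0.503600001335144]]
scene 4817.0 ((0.5381172895431519, 0.28238868713378906), (0.1204281747341156, 0.4287165701389313), 11.206089973449707) [[0.4374000132083893, 0.48100000619888306], [0.5206999778747559, 0.06040000170469284], [0.6388000249862671, 0.08380000293254852], [0.5554999709129333, 0.5044000148773193]]
```

View pics/topc.png

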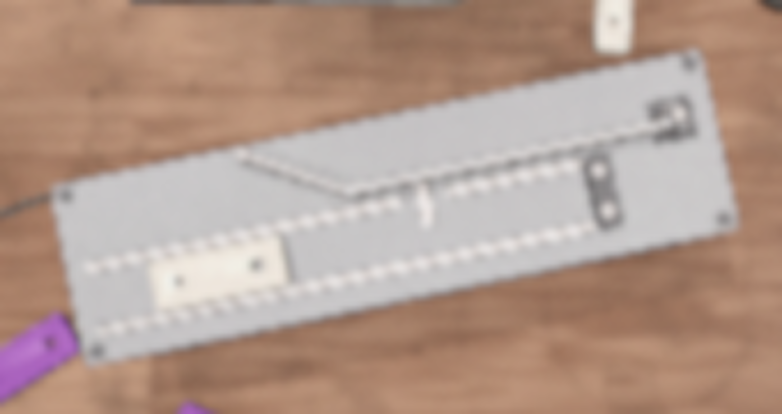

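View pics/scenec.png

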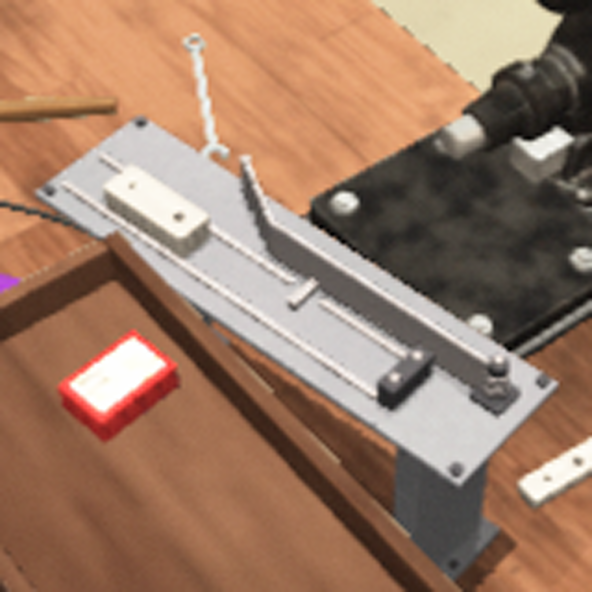

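```bash
cat >> h.py <<'E'
C=np.array([.5382,.2825]);a=np.deg2rad(11.23)
EX=np.array([np.sin(a),-np.cos(a)]);EY=np.array([np.cos(a),np.sin(a)])
O=C+.020*EX-.018*EY
def jig(X): X=np.atleast_2d(X)[:,:2]-O; return np.c_[X@EX,X@EY]
def world(x,y): return O+x*EX+y*EY
def cloud(g):
    K=g["intrinsics"];v,u=np.mgrid[:420,:560];d=g["depth"]
    P=np.stack([(u-K[0,2])/K[0,0]*d,(v-K[1,2])/K[1,1]*d,d],-1)
    return (P-g["t"])@g["R"]
E
python3 - <<'E'
from h import *
print("O",O)
f=load("top0.npz");s=load("scene0.npz")
for n,g in(("top",f),("scene",s)):
    W=cloud(g); J=jig(W.reshape(-1,3)).reshape(420,560,2)
    im=g["img"].astype(int)
    m=((im[...,0]-im[...,2]>12)&(abs(J[...,1])<.03)&(J[...,0]<-.02)&(J[...,0]>-.23)&(W[...,2]>.245)&(W[...,2]<.262)).astype(np.uint8)
    c=max(cv2.findContours(m,0,2)[0],key=cv2.contourArea)
    r=cv2.minAreaRect(jig(ray(g,c[:,0],.253)).astype(np.float32)*1000);print(n,cv2.contourArea(c),r)
    cand=(W[...,2]>.262)&(W[...,2]<.275)&(J[...,0]>-.14)&(J[...,0]<.2)&(J[...,1]>-.03)&(J[...,1]<.1)
    P=np.c_[J[cand],W[cand][:,2:]]*1000; print("flap",P[np.argsort(P[:,0])][::max(1,len(P)//10)].round(0).tolist())
print("stop top", jig(ray(f,[[175+598/4.6,170+157/4.6],[175+609/4.6,170+225/4.6]],.252))*1000)
print("hinge top",jig(ray(f,[[175+678/4.6,170+116/4.6]],.272))*1000,"flare end",jig(ray(f,[[175+242/4.6,170+153/4.6]],.268))*1000)
print("ledge",ray(f,[[273,271],[425,271],[273,349]],.422))
W=cloud(s); q=W[225:248,60:85].reshape(-1,3); q=q[(q[:,2]>.15)&(q[:,2]<.4)]; print("grip",q[np.argsort(q[:,2])][:12].round(3).tolist())
for n,x in(("gate",0),("end",.09)): print(n,world(x,0))
E
```

```text
O [0.5244396  0.25937747]
top 274.0 ((-135.83383178710938, -1.1652355194091797), (31.168960571289062, 83.77180480957031), 89.37989807128906)
flap [[-109.0, 69.0, 267.0], [-85.0, 55.0, 269.0], [-59.0, 40.0, 272.0], [-26.0, 31.0, 266.0], [4.0, 33.0, 272.0], [36.0, 32.0, 266.0], [68.0, 34.0, 268.0], [100.0, 33.0, 269.0], [133.0, 32.0, 266.0], [160.0, 35.0, 264.0], [170.0, 39.0, 264.0]]
scene 252.0 ((-134.35699462890625, -1.674295425415039), (35.9129638671875, 88.99765014648438), 89.66976165771484)
flap [[-111.0, 70.0, 265.0], [-79.0, 52.0, 264.0], [-42.0, 32.0, 269.0], [-14.0, 33.0, 264.0], [15.0, 34.0, 268.0], [43.0, 30.0, 267.0], [73.0, 36.0, 265.0], [96.0, 33.0, 265.0], [128.0, 31.0, 262.0], [156.0, 34.0, 270.0], [169.0, 33.0, 269.0]]
stop top [[113.28757883  19.37918845]
 [110.97540452 -23.95542858]]
hinge top [[165.60734935  32.83633094]] flare end [[-104.27520749   66.74287341]]
ledge [[ 0.38827366  0.24552694  0.422     ]
 [ 0.38385382 -0.12884614  0.422     ]
 [ 0.19980527  0.24778671  0.422     ]]
grip [[0.115, 0.467, 0.239], [0.116, 0.466, 0.244], [0.107, 0.464, 0.244], [0.118, 0.463, 0.246], [0.119, 0.463, 0.249], [0.112, 0.46, 0.249], [0.099, 0.466, 0.25], [0.116, 0.468, 0.25], [0.111, 0.462, 0.252], [0.103, 0.461, 0.252], [0.11, 0.459, 0.252], [0.104, 0.463, 0.252]]
gate [0.5244396  0.25937747]
end [0.54196691 0.17110067]
```

Emit:
{"fn": "play_rows", "kwargs": {
  "jaw": [-1,-1,-1,-1,-1,-1,-1,-1,-1,-1],
  "dp": [
    [0,0,-3],
    [0,0,-4],
    [0,0,-4],
    [0,0,-4],
    [0,0,0],
    [0,0,0],
    [0,0,0],
    [0,0,0],
    [0,0,0],
    [0,0,0]
  ],
  "twist": [0,0,0,-8,-8,-8,-8,-8,-8,-8]
}}

```text
t: 1.1
tool_pos: [0.117, 0.5117, 0.3999]
eef_rot: [1.163, -2.918, 0.001]
wrist_force: [-0.5, -0.2, 0.0]
gripper_width: 0.0856
grasp_force: 0.0
```

```bash
cat > plan.py <<'E'
from h import *
from workcell import manip
from scipy.spatial.transform import Rotation as Ro
import sys
def plan(x,y,z):
    s=manip.observe();R=Ro.from_rotvec(s["eef_rot"]).as_matrix();p=s["tool_pos"]
    u=R[:,1];ang=np.rad2deg(np.arctan2(-u@np.r_[EY,0],-u@np.r_[EX,0]))
    T=np.r_[world(x/1000,y/1000),z]
    print("t",s["t"],"jig",jig(p)[0].round(4)*1000,"z",p[2].round(4),"finger line deg (want 33)",ang.round(2),"tilt",R[:,2].round(3),
     "\ndp cm total",((T-p)@R*100).round(2),"F",s["wrist_force"].round(1),"per jig-x cm",(R.T@np.r_[EX,0]).round(3),"per jig-y cm",(R.T@np.r_[EY,0]).round(3),"q",s["joint_positions"].round(2))
if __name__=="__main__": plan(*map(float,sys.argv[1:]))
E
python3 plan.py -162 21 .40
```

```text
t 1.1 jig [-326.9 -350.5] z 0.3999 finger line deg (want 33) 32.22 tilt [-0.    -0.001 -1.   ] 
dp cm total [-2.264e+01 -3.375e+01 -2.000e-02] F [-0.5 -0.2  0. ] per jig-x cm [ 0.533 -0.846  0.001] per jig-y cm [-0.846 -0.533 -0.001] q [ 1.12  0.26  1.19 -0.    1.7  -1.21]
```

Emit:
{"fn": "play_rows", "kwargs": {
  "jaw": [-1,-1,-1,-1,-1,-1,-1,-1,-1,-1],
  "dp": [
    [-1.2,-1.8,0],
    [-2.4,-3.6,0],
    [-2.6,-3.8,0],
    [-2.6,-3.8,0],
    [-2.6,-3.8,0],
    [-2.6,-3.8,0],
    [-2.6,-3.8,0],
    [-2.6,-3.8,0],
    [-2.2,-3.4,0],
    [-1.3,-2.0,0]
  ],
  "twist": [0,0,0,0,0,0,0,0,0,0]
}}

```text
t: 2.1
tool_pos: [0.5151, 0.4203, 0.3987]
eef_rot: [1.15, -2.921, 0.001]
wrist_force: [0.3, 0.2, 0.0]
gripper_width: 0.0856
grasp_force: 0.0
```

Emit:
{"fn": "play_rows", "kwargs": {
  "jaw": [-1,-1,-1,-1,-1],
  "dp": [
    [0,0,2],
    [0,0,3],
    [0,0,3],
    [0,0,1],
    [0,0,0]
  ],
  "twist": [0,0,0,0,0]
}}

```text
t: 2.6
tool_pos: [0.5122, 0.4216, 0.3092]
eef_rot: [1.153, -2.919, 0.001]
wrist_force: [0.2, 0.6, 0.5]
gripper_width: 0.0852
grasp_force: 0.0
```

```bash
python3 plan.py -162 21 .31; python3 - <<'E'
from h import *
from workcell import manip
g=manip.grab_frame("scene");np.savez("s1.npz",**g);W=cloud(g);J=jig(W.reshape(-1,3)).reshape(420,560,2)*1000
p=proj(g,manip.observe()["tool_pos"])[0];print(p)
u,v=p.astype(int);c=g["img"][v-60:v+60,u-70:u+70]
cv2.imwrite("pics/s1.png",cv2.resize(c,None,fx=5,fy=5,interpolation=cv2.INTER_CUBIC)[:,:,::-1])
m=(W[...,2]>.27)&(W[...,2]<.34)&(J[...,0]<-95)&(J[...,0]>-240)&(abs(J[...,1])<75)
P=np.c_[J[m],W[m][:,2]*1000,np.argwhere(m)]
P=P[np.argsort(P[:,2])];print(P[:50:3].round(0).tolist())
E
```

```text
t 2.6 jig [-161.5   19.5] z 0.3092 finger line deg (want 33) 31.89 tilt [-0.002 -0.001 -1.   ] 
dp cm total [-0.15 -0.03 -0.08] F [0.2 0.6 0.5] per jig-x cm [ 0.528 -0.849  0.001] per jig-y cm [-0.849 -0.528 -0.003] q [ 0.51  0.62  0.89 -0.    1.64 -1.81]
[213.86534544 166.5562874 ]
[[-194.0, -7.0, 305.0, 168.0, 199.0], [-195.0, -5.0, 306.0, 167.0, 199.0], [-206.0, -11.0, 307.0, 166.0, 195.0], [-196.0, -5.0, 310.0, 166.0, 199.0], [-191.0, -13.0, 311.0, 168.0, 198.0], [-118.0, 39.0, 312.0, 170.0, 230.0], [-113.0, 42.0, 312.0, 170.0, 232.0], [-112.0, 37.0, 313.0, 171.0, 231.0], [-193.0, -10.0, 315.0, 166.0, 198.0], [-202.0, -13.0, 316.0, 165.0, 195.0], [-203.0, 7.0, 316.0, 161.0, 200.0], [-199.0, -12.0, 316.0, 165.0, 196.0], [-115.0, 45.0, 317.0, 168.0, 232.0], [-194.0, -9.0, 317.0, 165.0, 198.0], [-208.0, -11.0, 318.0, 163.0, 194.0], [-195.0, -12.0, 319.0, 165.0, 197.0], [-114.0, 35.0, 321.0, 169.0, 230.0]]
```

View pics/s1.png

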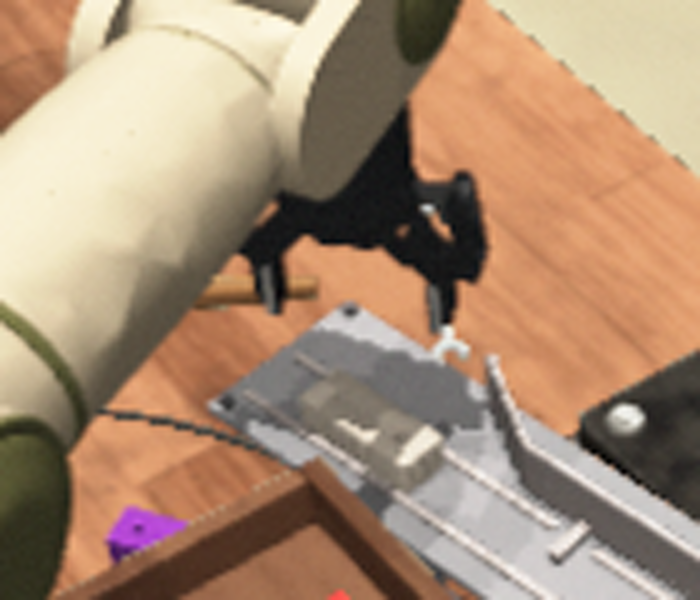

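The picture shows both fingers hanging clear above the bed: A's tip is at about (198,168) in the full image and B's at (231,173), just upstream of the flare. I'll check the tip height by projecting corners.

```bash
python3 - <<'E'
from h import *
from workcell import manip
from scipy.spatial.transform import Rotation as Ro
g=load("s1.npz");s=manip.observe();R=Ro.from_rotvec(s["eef_rot"]).as_matrix();p=s["tool_pos"]
for d in(0.004,.006,.012,.019):
    print(d)
    for sg in(1,-1): print(proj(g,[p+R@np.array([x,sg*y,d]) for y in(.0425,.057) for x in(-.011,.011)]).round(1).tolist())
im=g["img"].sum(2).astype(int)
print(im[160:178,226:236]);print(im[158:174,192:204])
E
```

```text
0.004
[[200.1, 163.2], [198.2, 168.6], [195.1, 162.7], [193.1, 168.0]]
[[229.7, 166.6], [228.1, 172.0], [234.8, 167.1], [233.2, 172.6]]
0.006
[[200.2, 163.7], [198.2, 169.1], [195.1, 163.2], [193.2, 168.6]]
[[229.7, 167.1], [228.1, 172.5], [234.8, 167.6], [233.3, 173.1]]
0.012
[[200.4, 165.3], [198.5, 170.7], [195.4, 164.7], [193.4, 170.1]]
[[229.9, 168.6], [228.3, 174.1], [234.9, 169.2], [233.4, 174.6]]
0.019
[[200.6, 167.1], [198.7, 172.5], [195.6, 166.5], [193.7, 171.9]]
[[230.0, 170.4], [228.4, 175.8], [235.0, 171.0], [233.5, 176.4]]
[[254  85  66  71  61  68  63  58  75  75]
 [453 312  91  71  66  67  60  59  82  85]
 [493 437 247  82  75  75  70 106 277 396]
 [504 441 284 249 148  66  76  89 291 473]
 [498 442 284 307 227  89  62  63 278 467]
 [495 437 273 295 261  84  64  65 266 464]
 [497 442 278 275 274 114  76  58 274 467]
 [485 449 335 277 276 134  63  99 310 486]
 [470 439 316 238 275 132  73 210 422 498]
 [471 438 359 234 274 144  63 219 434 506]
 [475 455 372 232 283 148 110 307 484 503]
 [472 464 378 243 303 451 634 560 485 498]
 [461 468 403 289 335 525 703 658 468 45
[... 335 characters left out ...]
229 264 121  45 133 316 454 463 452]
 [442 327  94 214 277 141  43  87 280 433 429 441]
 [449 355  75 187 282 144  53  63 264 441 451 456]
 [426 349  60 188 291 187  46  56 205 356 349 340]
 [311 259 122 156 282 242  38  36 139 240 234 231]
 [221 221 168 145 269 252  47  85 154 223 211 212]
 [202 209 182 193 276 264  87 179 353 429 409 383]
 [435 420 411 388 353 282 124 238 428 452 444 424]
 [481 471 475 459 401 286 164 280 452 446 448 437]
 [465 481 479 488 488 461 420 428 448 456 433 437]
 [428 459 481 474 485 488 485 470 446 442 439 443]
 [407 425 471 472 473 470 479 490 463 443 452 454]
 [403 413 436 468 484 480 469 476 484 465 429 418]
 [392 392 424 457 460 463 463 463 473 465 410 392]]
```

The tips stand about 5–6 mm ahead of the TCP when fully open, so I'll use TCP z = 0.248, which puts the tips about 14 mm above the bed.

Emit:
{"fn": "play_rows", "kwargs": {
  "jaw": [-1,-1,-1,-1,-1,-1],
  "dp": [
    [0,0,1.5],
    [0,0,2],
    [0,0,1.5],
    [0,0,0.8],
    [0,0,0.3],
    [0,0,0]
  ],
  "twist": [0,0,0,0,0,0]
}}

```text
t: 3.25
tool_pos: [0.5127, 0.4219, 0.2502]
eef_rot: [-1.154, 2.921, 0.0]
wrist_force: [-0.2, -0.4, -0.0]
gripper_width: 0.0855
grasp_force: 0.0
```

```bash
python3 plan.py -130 20 .248
```

```text
t 3.25 jig [-161.7   20.1] z 0.2502 finger line deg (want 33) 31.89 tilt [ 0.001  0.001 -1.   ] 
dp cm total [ 1.68 -2.68  0.22] F [-0.2 -0.4 -0. ] per jig-x cm [ 0.528 -0.849 -0.   ] per jig-y cm [-0.849 -0.528  0.001] q [ 0.51  0.63  1.01 -0.    1.49 -1.81]
```

Emit:
{"fn": "play_rows", "kwargs": {
  "jaw": [-1,-1,-1,-1,-1,-1,-1,-1],
  "dp": [
    [0.26,-0.42,0.1],
    [0.26,-0.42,0.1],
    [0.26,-0.42,0],
    [0.26,-0.42,0],
    [0.26,-0.42,0],
    [0.26,-0.42,0],
    [0.1,-0.2,0],
    [0,0,0]
  ],
  "twist": [0,0,0,0,0,0,0,0]
}}

```text
t: 4.05
tool_pos: [0.5188, 0.3904, 0.2476]
eef_rot: [-1.154, 2.922, 0.001]
wrist_force: [-2.4, 3.3, 1.7]
gripper_width: 0.0854
grasp_force: 1.9
```

```bash
python3 plan.py -85 23 .248; cat > look.py <<'E'
from h import *
from workcell import manip
import sys
out=[]
for n in("top","scene"):
    g=manip.grab_frame(n);u,v=proj(g,np.r_[world(float(sys.argv[2])/1000,.02),.25])[0].astype(int)
    out.append(cv2.resize(g["img"][v-50:v+50,u-50:u+50],(400,400),interpolation=cv2.INTER_CUBIC)); np.savez(f"{sys.argv[1]}_{n}.npz",**g)
cv2.imwrite(f"pics/{sys.argv[1]}.png",np.hstack(out)[:,:,::-1])
E
python3 look.py a -80
```

```text
t 4.05 jig [-129.6   20. ] z 0.2476 finger line deg (want 33) 31.89 tilt [-0.     0.001 -1.   ] 
dp cm total [ 2.1  -3.95 -0.05] F [-2.4  3.3  1.7] per jig-x cm [ 0.528 -0.849 -0.001] per jig-y cm [-0.849 -0.528 -0.   ] q [ 0.46  0.6   1.08  0.    1.47 -1.86]
```

View pics/a.png

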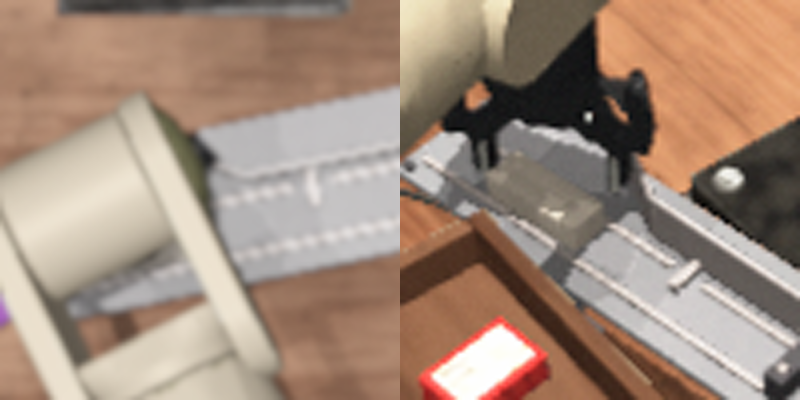

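Finger A is now behind the block (right panel, about (490,160)), and finger B at (620,175) is just starting to swing the flare aside, with the toe at (685,272) still ahead of the block. I'll keep pushing and drift slightly left.

Emit:
{"fn": "play_rows", "kwargs": {
  "jaw": [-1,-1,-1,-1,-1,-1,-1,-1,-1,-1],
  "dp": [
    [0.23,-0.44,0],
    [0.23,-0.44,0],
    [0.23,-0.44,0],
    [0.23,-0.44,0],
    [0.23,-0.44,0],
    [0.23,-0.44,0],
    [0.23,-0.44,0],
    [0.23,-0.44,0],
    [0.23,-0.44,0],
    [0,0,0]
  ],
  "twist": [0,0,0,0,0,0,0,0,0,0]
}}

```text
t: 5.15
tool_pos: [0.5301, 0.3476, 0.2474]
eef_rot: [1.154, -2.92, -0.002]
wrist_force: [-5.9, 4.4, 2.2]
gripper_width: 0.0855
grasp_force: 2.9
```

```bash
python3 plan.py -40 27 .248;python3 look.py b -40; python3 - <<'E'
from h import *
# toe: bright pixels in scene near toe, height .236
g=load("b_scene.npz");W=cloud(g);J=jig(W.reshape(-1,3)).reshape(420,560,2)*1000
m=(W[...,2]>.262)&(W[...,2]<.276)&(J[...,0]>0)&(J[...,0]<150)&(J[...,1]>20)&(J[...,1]<100)
P=J[m];k=np.polyfit(P[:,0],P[:,1],1);print("arm slope",k,"angle",-np.arctan(k[0]))
m=(W[...,2]>.245)&(W[...,2]<.26)&(abs(J[...,1])<20)&(J[...,0]<60);print("block front",np.percentile(J[m][:,0],[1,50,98,99.5]))
E
```

```text
t 5.15 jig [-85.4  22.8] z 0.2474 finger line deg (want 33) 31.91 tilt [-0.002  0.001 -1.   ] 
dp cm total [ 2.04 -4.08 -0.07] F [-5.9  4.4  2.2] per jig-x cm [ 0.529 -0.849 -0.001] per jig-y cm [-0.849 -0.529 -0.002] q [ 0.4   0.56  1.14  0.    1.45 -1.93]
arm slope [-0.13781956 56.1270242 ] angle 0.13695677827580463
block front [-126.68977223  -73.81192965  -32.88407271  -31.7988373 ]
```

View pics/b.png

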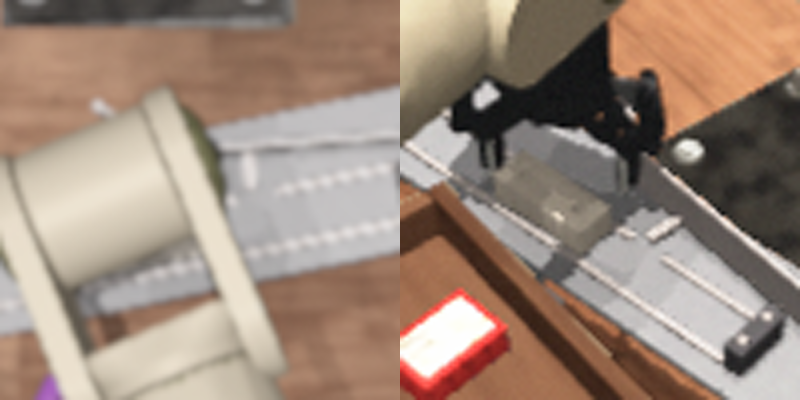

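The block's front is at about jig x = -32 and the flap is at 0.137 rad, with the toe at (665,230) in the right panel already off the block's line. I'll open it a bit more while advancing past it.

Emit:
{"fn": "play_rows", "kwargs": {
  "jaw": [-1,-1,-1,-1,-1,-1,-1,-1,-1,-1],
  "dp": [
    [0.1,-0.48,0],
    [0.1,-0.48,0],
    [0.1,-0.48,0],
    [0.18,-0.48,0],
    [0.26,-0.42,0],
    [0.26,-0.42,0],
    [0.26,-0.42,0],
    [0.26,-0.42,0],
    [0.26,-0.42,0],
    [0,0,0]
  ],
  "twist": [0,0,0,0,0,0,0,0,0,0]
}}

```text
t: 6.25
tool_pos: [0.5443, 0.3062, 0.2471]
eef_rot: [1.155, -2.919, -0.002]
wrist_force: [-5.4, 5.0, 0.7]
gripper_width: 0.0855
grasp_force: 3.2
```

```bash
python3 plan.py 40 27 .248
```

```text
t 6.25 jig [-42.   28.6] z 0.2471 finger line deg (want 33) 31.93 tilt [-0.003  0.    -1.   ] 
dp cm total [ 4.47 -6.88 -0.1 ] F [-5.4  5.   0.7] per jig-x cm [ 0.529 -0.849 -0.001] per jig-y cm [-0.849 -0.529 -0.002] q [ 0.32  0.54  1.17  0.    1.43 -2.  ]
```

Emit:
{"fn": "play_rows", "kwargs": {
  "jaw": [-1,-1,-1,-1,-1,-1,-1,-1,-1,-1],
  "dp": [
    [0.27,-0.42,0],
    [0.27,-0.42,0],
    [0.27,-0.42,0],
    [0.27,-0.42,0],
    [0.27,-0.42,0],
    [0.27,-0.42,-0.1],
    [0.27,-0.42,0],
    [0.27,-0.42,0],
    [0.27,-0.42,0],
    [0.27,-0.42,0]
  ],
  "twist": [0,0,0,0,0,0,0,0,0,0]
}}

```text
t: 7.25
tool_pos: [0.554, 0.2566, 0.2478]
eef_rot: [1.154, -2.92, -0.001]
wrist_force: [-2.8, 4.2, -2.8]
gripper_width: 0.0851
grasp_force: 2.3
```

```bash
python3 plan.py 40 27 .248; python3 look.py c 40; python3 - <<'E'
from h import *
g=load("c_scene.npz");W=cloud(g);J=jig(W.reshape(-1,3)).reshape(420,560,2)*1000
m=(W[...,2]>.245)&(W[...,2]<.258)&(abs(J[...,1])<17)&(J[...,0]<98);print("block front",np.percentile(J[m][:,0],[1,50,98,99.5]))
E
```

```text
t 7.25 jig [ 8.5 28.4] z 0.2478 finger line deg (want 33) 31.91 tilt [-0.002 -0.    -1.   ] 
dp cm total [ 1.79 -2.6  -0.02] F [-2.8  4.2 -2.8] per jig-x cm [ 0.529 -0.849 -0.   ] per jig-y cm [-0.849 -0.529 -0.002] q [ 0.24  0.51  1.22  0.    1.41 -2.08]
block front [-32.50121314  20.22890301  61.79558258  62.40200528]
```

View pics/c.png

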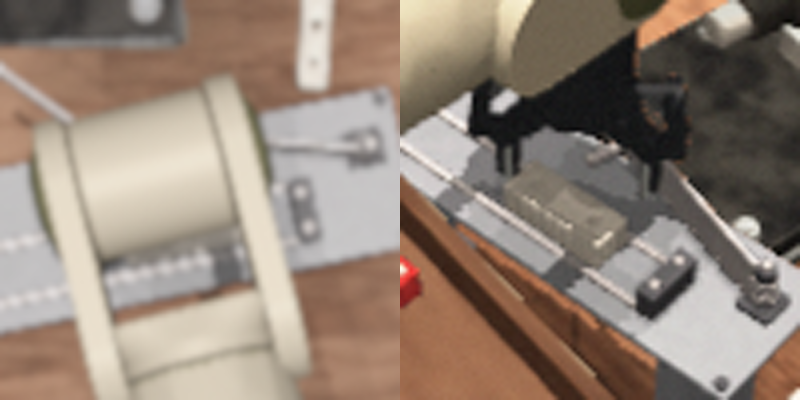

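Block front is at about jig x = 62 (right panel, near (610,250)), already past the toe, and the flap is held well open. There are about 41 mm to the stop, so I'll go 35 mm and then creep.

Emit:
{"fn": "play_rows", "kwargs": {
  "jaw": [-1,-1,-1,-1,-1,-1,-1,-1,-1,-1],
  "dp": [
    [0.27,-0.42,0],
    [0.27,-0.42,0],
    [0.27,-0.42,0],
    [0.27,-0.42,0],
    [0.27,-0.42,0],
    [0.27,-0.42,0],
    [0.21,-0.34,0],
    [0.11,-0.17,0],
    [0.05,-0.08,0],
    [0,0,0]
  ],
  "twist": [0,0,0,0,0,0,0,0,0,0]
}}

```text
t: 8.35
tool_pos: [0.5607, 0.2209, 0.2481]
eef_rot: [1.155, -2.921, -0.001]
wrist_force: [-3.4, 5.2, -1.9]
gripper_width: 0.0855
grasp_force: 2.8
```

```bash
python3 plan.py 50 27 .248; python3 - <<'E'
from h import *
from workcell import manip
g=manip.grab_frame("scene");W=cloud(g);J=jig(W.reshape(-1,3)).reshape(420,560,2)*1000
m=(W[...,2]>.248)&(W[...,2]<.256)&(abs(J[...,1])<14)&(J[...,0]<125);h=np.histogram(J[m][:,0],np.arange(60,126,4));print(h)
E
```

```text
t 8.35 jig [44.8 28.1] z 0.2481 finger line deg (want 33) 31.91 tilt [-0.001  0.001 -1.   ] 
dp cm total [ 0.36 -0.38  0.01] F [-3.4  5.2 -1.9] per jig-x cm [ 0.529 -0.849 -0.001] per jig-y cm [-0.849 -0.529 -0.001] q [ 0.18  0.49  1.25  0.    1.4  -2.14]
(array([ 9, 14, 12, 10, 13, 11,  9, 11, 11,  8,  2, 13, 11, 11, 13,  0]), array([ 60,  64,  68,  72,  76,  80,  84,  88,  92,  96, 100, 104, 108,
       112, 116, 120, 124]))
```

Creep 1 mm per row, watching the force.

Emit:
{"fn": "play_rows", "kwargs": {
  "jaw": [-1,-1,-1,-1,-1],
  "dp": [
    [0.05,-0.08,0],
    [0.05,-0.08,0],
    [0.05,-0.08,0],
    [0.03,-0.05,0],
    [0,0,0]
  ],
  "twist": [0,0,0,0,0]
}}

```text
t: 8.9
tool_pos: [0.5613, 0.2177, 0.248]
eef_rot: [1.155, -2.921, -0.002]
wrist_force: [-4.3, 5.7, -1.9]
gripper_width: 0.0853
grasp_force: 3.1
```

Emit:
{"fn": "play_rows", "kwargs": {
  "jaw": [-1,-1,-1],
  "dp": [
    [0.05,-0.08,0],
    [0.05,-0.08,0],
    [0,0,0]
  ],
  "twist": [0,0,0]
}}

```text
t: 9.2
tool_pos: [0.5616, 0.2161, 0.2481]
eef_rot: [1.155, -2.921, -0.003]
wrist_force: [-3.0, 8.3, -1.5]
gripper_width: 0.0853
grasp_force: 4.2
```

Emit:
{"fn": "play_rows", "kwargs": {
  "jaw": [-1,-1,-1],
  "dp": [
    [0.05,-0.08,0],
    [0,0,0],
    [0,0,0]
  ],
  "twist": [0,0,0]
}}

```text
t: 9.5
tool_pos: [0.5616, 0.2159, 0.2481]
eef_rot: [1.156, -2.921, -0.005]
wrist_force: [-5.0, 11.3, -1.9]
gripper_width: 0.0852
grasp_force: 5.9
```

```bash
python3 plan.py 50 27 .248
```

```text
t 9.5 jig [49.9 28. ] z 0.2481 finger line deg (want 33) 31.94 tilt [-0.001  0.003 -1.   ] 
dp cm total [0.09 0.04 0.01] F [-5.  11.3 -1.9] per jig-x cm [ 0.529 -0.849 -0.003] per jig-y cm [-0.849 -0.529 -0.001] q [ 0.17  0.49  1.25  0.    1.4  -2.15]
```

The block is at the stop: force is rising and motion has stalled at the predicted x = 49.9. Now back off 3 mm and lift straight up.

Emit:
{"fn": "play_rows", "kwargs": {
  "jaw": [-1,-1,-1,-1,-1,-1,-1,-1,-1,-1],
  "dp": [
    [-0.08,0.13,0],
    [-0.11,0.17,0],
    [0,0,0],
    [0,0,-0.5],
    [0,0,-1],
    [0,0,-2],
    [0,0,-3],
    [0,0,-4],
    [0,0,-4],
    [0,0,-2]
  ],
  "twist": [0,0,0,0,0,0,0,0,0,0]
}}

```text
t: 10.5
tool_pos: [0.5619, 0.2176, 0.4187]
eef_rot: [-1.151, 2.914, -0.004]
wrist_force: [-0.0, 0.1, -0.9]
gripper_width: 0.0857
grasp_force: 0.0
```

```bash
python3 plan.py -160 21 .41; python3 look.py d 60; python3 - <<'E'
from h import *
g=load("d_scene.npz");W=cloud(g);J=jig(W.reshape(-1,3)).reshape(420,560,2)*1000
m=(W[...,2]>.248)&(W[...,2]<.256)&(abs(J[...,1])<14)&(J[...,0]<125)&(J[...,0]>0);print(*np.histogram(J[m][:,0],np.arange(0,126,3)))
m=(W[...,2]>.262)&(W[...,2]<.276)&(J[...,0]>-40)&(J[...,0]<150)&(J[...,1]>20)&(J[...,1]<100)
print("arm",m.sum(),np.polyfit(*J[m].T,1))
E
```

```text
t 10.5 jig [48.3 28.6] z 0.4187 finger line deg (want 33) 31.88 tilt [ 0.009  0.001 -1.   ] 
dp cm total [-10.35  18.09   0.85] F [-0.   0.1 -0.9] per jig-x cm [ 0.528 -0.849  0.001] per jig-y cm [-0.849 -0.528  0.009] q [ 0.18  0.46  0.86 -0.    1.81 -2.15]
[ 0  0  0  0  0  0 11  8  9  8  8  7  8  8  8 12  7 11  8  6 10  5 12  9
  6 10 11  6  7 10  9 10  6 10  9  9  9  7 10  7  0] [  0   3   6   9  12  15  18  21  24  27  30  33  36  39  42  45  48  51
  54  57  60  63  66  69  72  75  78  81  84  87  90  93  96  99 102 105
 108 111 114 117 120 123]
arm 134 [-1.36554174e-03  3.33025864e+01]
```

View pics/d.png

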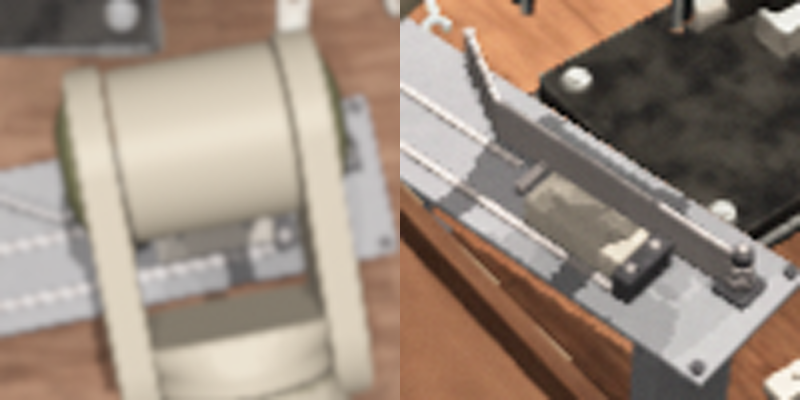

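The right panel shows the block (590,225) tight against the stop (640,270), with the flap's arm back at about 0 rad and its toe (532,178) closed behind the block. The robot is clear of everything, so I'll hand the job in.

```bash
python3 -c "
from workcell import manip
print(manip.job_done())"
```

```text
the job is handed in; nothing more can be done
None
```

The block was pushed past the held-open flap and up against the end stop, the flap swung shut behind it, and the job was handed in after about 10.5 s with the fingers clear of everything.

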